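Padlock the remote away in the keepsake chest

TASK

Lock the long TV remote away: lay it inside the open wooden chest and shut the lid fully, then bring the open padlock, standing upright, to the front of the chest so that the free end of its shackle is over the holes of the two eye plates, and push the shackle down through both of them into the lock's body until it clicks and stays down. Leave the short remote and the lidded jar where they stand.

Things in the scene. Friction and masses are not known exactly. Their poses are not given: they have to be found in the camera images.
- remote_mid (a point): centre of the long black TV remote, a slab 150 long (its x) x 44 wide (its y) x 20 high (z) mm, 0.08 to 0.17 kg, loose, lying flat on the sideboard, buttons up.
- chest_floor (a point): centre of the chest's inner floor, 20 mm above the sideboard. The chest is a brown wooden box, fixed to the sideboard, 190 (x) x 230 (y) mm outside, walls 10 mm thick, rim 64 mm above the sideboard, so 170 x 210 x 44 mm inside. The frame is the chest's: x from its front to its back, y along its front, z up; the front faces the robot.
- lid (a joint): angle in rad of the chest's lid: 0 fully shut, up to 1.75. It starts open, nearly upright (1.35 to 1.55). A friction hinge: it stays where it is left and takes up to 5 N at its front edge to swing. The lid is a flat board 190 x 230 mm, 14 mm thick, 0.35 kg; shut, its top is 78 mm above the sideboard.
- lid_hinge (a point): middle of the lid's hinge line, at the back (+x) edge of the chest, at rim height (64 mm), with the chest's axes; the hinge line runs along y. With the lid at angle a, a point of the lid's underside r mm from the hinge is at x = -r cos a, z = r sin a from here; its outer face lies 14 mm beyond that.
- lid_edge (a point): middle of the front edge of the lid, on its outer (upper when shut) face, 190 mm from the hinge; it moves with the lid.
- chest_eye (a point): centre of the hole of the lower eye plate, on that plate's top face (64 mm above the sideboard), with the chest's axes. A flat steel tongue 28 mm wide and 2.5 mm thick sticks out 37 mm level from the middle of the chest's front at rim height; its round hole is 17 mm across, 23 mm in front of the wood. The lid carries a like tongue that lies right on top of it when the lid is shut, holes in line, so the pair spans 61.5 to 66.5 mm above the sideboard.
- padlock_mid (a point): centre of the padlock's body, a brass block 28 (x) x 60 (y) x 58 (z) mm, loose, standing upright on its flat base; the whole lock weighs 0.43 to 0.64 kg. z is up, y runs along its width, from the free end of the shackle (-y side) to the long leg (+y side). The base is 29 mm below this point. The lock may stand with any side to the chest, as long as the free end is over the holes.
- padlock_toe (a point): lowest point of the free (short) end of the shackle, on that leg's axis, 17 mm to the -y side of the body's centre. Open, it hangs 13 mm above the body's top (71 mm above the sideboard when the lock stands on it): the two tongues fit into this gap from the side. Clicked shut, it is about 10 mm inside the body.
- shackle_top (a point): highest point of the shackle's bow, over the middle of the block: 122 mm above the sideboard when open, 99 mm when fully pressed. The shackle is a U of 9 mm round steel bar in the plane of the body's y and z, legs 17 mm each side of the middle, 43 mm wide outside, legs straight to 21.5 mm below the top. The lock can be lifted by it. It does not turn.
- shackle (a joint): how far the shackle is pressed into the body, in m: 0 open (sprung up), 0.0235 bottom stop. The spring pushes it up with 3 to 6 N; from about 0.012 on the hidden pawl resists too, so that 8 to 15 N in all are needed; at about 0.0215 it clicks and holds the shackle there for good (there is no key); let go earlier, the shackle springs up again.
- short_remote_mid (a point): centre of the short black remote, 85 x 36 x 12 mm, loose; not to be moved.
- jar_mid (a point): centre of the round white jar with blue bands and a knobbed lid (one solid piece), 84 mm across, 92 mm high, loose; not to be moved.
There are look-alikes about, which are no part of the job. What is shaped like the part that bears padlock_mid but blue or turquoise is not meant.

How it is judged:
By the outcome, as a careful person would: the job done as asked, in the order asked, and still so for the second after the job is handed in, with the robot touching nothing.
It also fails if it takes over 70 s, if anything falls off the work surface, if the arm or the gripper's body presses on something with over 40 N, if the wrist force passes 120 N, or if a joint passes its speed limit or range.

ROBOT

A 6-joint arm with a two-finger parallel gripper is mounted at the origin on the work surface. World frame = base frame: x ahead of the robot, y to its left, z up, the work surface at z = 0. Lengths are in m, angles in rad, forces in N, time in s.
With the tool pointing down it reaches from about 0.35 to 0.775 m from the base axis. Payload 5.5 kg.
Tool frame: the origin (TCP) lies midway between the tips of the shut fingers; the grasp point (between the pads) lies 19 mm behind it; z points along the fingers, y is the line along which they close (so a half turn about z gives the same grasp; the last joint's range is limited). The gripper opens to 85 mm and grips with 20 to 120 N. Pads are 22 mm wide; open, the fingers measure 114 mm over their backs; the gripper's body (76 mm by 85 mm) begins 54 mm behind the grasp point. The pads swing forward as they close: fully open they stand 13 mm farther back than shut.
Start: joints at [-1.483, 0.313, 0.046, 1.304, 0, 1.431], TCP at [0.13, -0.56, 0.231] pointing down, gripper open.
Joint ranges: [-2.76, 2.76], [-0.86, 1.69], [-1.03, 1.26], [-2.2, 2.34], [-1.47, 1.5], [-3.14, 3.14]. Speed limits (rad/s): [2.57, 2.57, 3.14, 3.14, 3.14, 3.14].

INTERFACE

Orientations are given as a unit quaternion [x, y, z, w].
In Python, from bench import bot gives the robot as it stands.
- The arm moves only by the shell command python3 -m pendant 'ROWS' [FORCE]. ROWS is JSON, a list of rows, each an object of numbers: "claw": the opening, from 0 (shut) to 1 (fully open); "x", "y", "z": the shift along the tool's x, y, z scaled (see below); "spin": the turn about the tool's z scaled (see below). In form: [{"claw": .., "x": .., "y": .., "z": .., "spin": ..}, ...]. A call has 1 to 5 rows; each row is the pose to reach, as a shift and turn from the pose commanded when the call began, along the tool's axes at that moment; what a row does not reach only later rows make up. The controller multiplies each number of a shift by 20 cm and each number of a turn by 30 degrees. A row lasts 1/8 s, in which the tool goes at most 62.5 mm and 10.7 degrees, less where a joint would pass 70% of its speed; a pose out of reach is approached as far as the arm can. A call with a number of a shift or a turn outside -1 to 1 is refused whole. A call with a gripper value outside its range is refused whole. The fingers move at their own pace and stop on an object; FORCE is the grip in N (left out, the last holds). Time passes only in rows, so rows that repeat a pose let the fingers close. It gives the time, the measured TCP pose, the force, the opening and the grip force at its end, in the units of the state.
- bot.read_state(): the state, without advancing time (a new reading comes with each control period).
- bot.read_camera(name): name is "scene" or "side" or "wrist"; returns the picture (420x560x3 uint8, blue, green, red); there is no depth.
- bot.get_calibration(name): a dict with "camera_matrix" (3x3 intrinsics, pixels), "rvec" (rotation vector, rad) and "tvec" (3), from world to camera coordinates, as OpenCV has them; the wrist camera has in their place "T_tool_cam" (4x4, takes a point from camera to tool coordinates, whose origin is the TCP and whose axes are the flange's). Camera axes: x right, y down, z forward; pixel columns grow to the right and rows downward; lengths in m; the calibration is good to about 2 mm. A picture is of the moment at which its call begins: read the wrist's pose just before it. get_calibration takes no time and is no camera call.
- bot.close_job(): hands the job in; it is judged then, once.
The state is a dict: "t": time; "qpos": joint angles; "qd": joint speeds; "tau": joint torques, N m; "ee_pos": TCP position; "tcp_rot": TCP orientation; "force": force on the tool from outside, world axes, zero at the start; "ft_torque": the same for the moment, N m; "finger_gap": opening from 0.0 (shut) to 1.0 (fully open); "finger_force": force on a finger pad.
Only numpy, scipy, OpenCV 4.12 (cv2) and the standard library are available. Lean on these libraries where they do the work, as an engineer would, in place of code of your own. Each camera call takes 0.05 s, during which the arm holds its last target. There are 200 camera calls.

## Working session

There is one attempt and no reset: what is moved stays moved. The work goes in short steps, Python scripts to look and compute and a shell command to move; the robot and the scene stay as the last step left them, time stands still between calls to the robot, and variables do not carry over. Pictures are saved under pics/ and viewed, at most 10 in all, crops included, and the job is handed in when it is done.

```bash
mkdir -p pics; ls; cat > h.py <<'E'
import numpy as np, cv2
from bench import bot
from scipy.spatial.transform import Rotation as R
def cam(n, st=None):
    c=bot.get_calibration(n); K=np.array(c["camera_matrix"])
    if n=="wrist":
        st=st or bot.read_state()
        T=np.eye(4); T[:3,:3]=R.from_quat(st["tcp_rot"]).as_matrix(); T[:3,3]=st["ee_pos"]
        M=np.linalg.inv(T@np.array(c["T_tool_cam"])); return K,M[:3,:3],M[:3,3]
    return K,R.from_rotvec(np.ravel(c["rvec"])).as_matrix(),np.ravel(c["tvec"])
def back(n,uv,z,st=None):
    "pixel -> world point at height z"
    K,Rm,t=cam(n,st); o=-Rm.T@t; d=Rm.T@np.linalg.solve(K,[uv[0],uv[1],1]); return o+d*(z-o[2])/d[2]
def proj(n,p,st=None):
    K,Rm,t=cam(n,st); q=K@(Rm@np.asarray(p,float)+t); return q[:2]/q[2]
def tri(obs):
    A=[];b=[]
    for n,uv in obs:
        K,Rm,t=cam(n); o=-Rm.T@t; d=Rm.T@np.linalg.solve(K,[uv[0],uv[1],1]); d/=np.linalg.norm(d)
        P=np.eye(3)-np.outer(d,d); A.append(P); b.append(P@o)
    return np.linalg.lstsq(np.vstack(A),np.hstack(b),rcond=None)[0]
def tool(dw):
    st=bot.read_state(); return R.from_quat(st["tcp_rot"]).inv().apply(dw)/0.2
E
python3 - <<'E'
from h import *
for n in("scene","side"):
    cv2.imwrite(f"pics/{n}0.png",cv2.resize(bot.read_camera(n),(800,600),interpolation=cv2.INTER_CUBIC))
    K,Rm,t=cam(n);print(n,-Rm.T@t,Rm[2])
print(bot.read_state())
E
```

```text
pics
scene [ 0.95696712 -0.45647771  1.09857209] [-0.35093228  0.37627889 -0.85747346]
side [ 0.31043574 -0.87174112  0.6336474 ] [ 0.22862497  0.83008557 -0.50861436]
{'t': 0.1, 'qpos': array([-1.48255937e+00,  3.13925057e-01,  4.51010372e-02,  1.30360799e+00,
       -1.54252685e-05,  1.43120163e+00]), 'qd': array([-0.00062457, -0.00072597,  0.00351027,  0.00146409,  0.00054943,
        0.00121828]), 'tau': array([ 2.97123079e-03, -4.81725490e+01,  2.99245065e+01,  1.27688140e-02,
       -1.72714626e-04, -1.50748342e-06]), 'ee_pos': array([ 0.12982134, -0.55968593,  0.23050164]), 'tcp_rot': array([ 9.93518273e-01,  1.13669574e-01,  1.32888146e-05, -8.17768594e-04]), 'force': array([-0.98168323,  0.13895994,  0.12977379]), 'ft_torque': array([-0.01619388,  0.04350872,  0.00971705]), 'finger_force': 0.0, 'finger_gap': 0.99892071238454}
```

View pics/scene0.png

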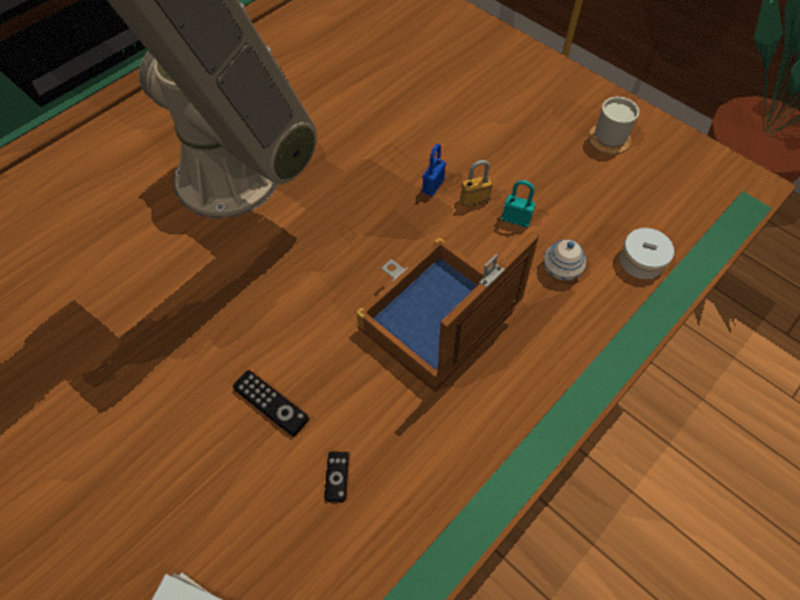

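View pics/side0.png

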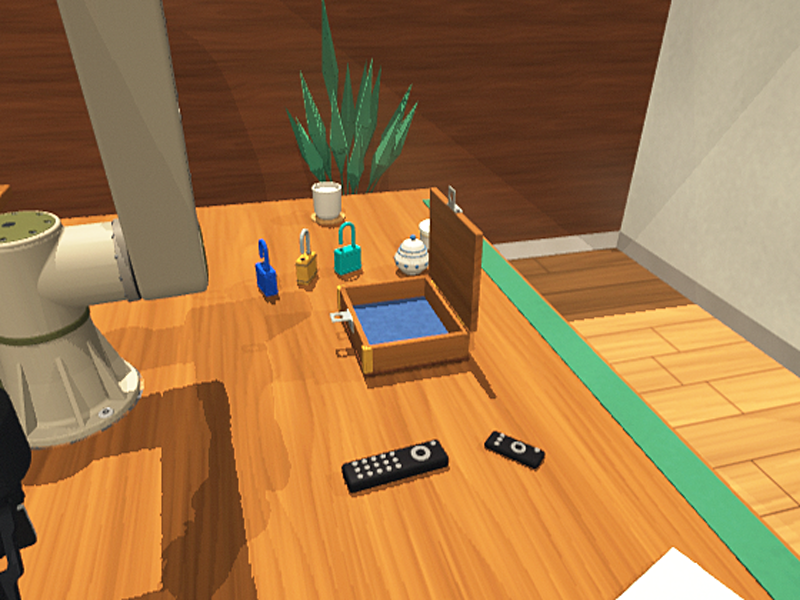

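In the scene view, the long remote is at (270,402) and the short one at (338,476). There are three padlocks: blue (433,175), brass (477,190) and turquoise (518,207). Only the brass one fits the description. The jar with the knob is at (566,260), and the white canister at (648,253) is a look-alike. I'll confirm with enlarged crops.

```bash
python3 - <<'E'
from h import *
a=bot.read_camera("scene"); b=bot.read_camera("side")
cv2.imwrite("pics/a1.png",cv2.resize(a[95:275,220:440],None,fx=10/3,fy=10/3,interpolation=cv2.INTER_CUBIC))
cv2.imwrite("pics/b1.png",cv2.resize(b[130:275,165:355],None,fx=4,fy=4,interpolation=cv2.INTER_CUBIC))
for n,im in(("scene",a),("side",b)):
    m=(im.max(2)<60).astype(np.uint8)
    m=cv2.morphologyEx(m,cv2.MORPH_CLOSE,np.ones((7,7)))
    for c in cv2.findContours(m,0,2)[0]:
        if 250<cv2.contourArea(c)<4000:
            r=cv2.minAreaRect(c); box=cv2.boxPoints(r); print(n,r)
            print("  ctr@20mm",back(n,r[0],.02).round(4)); print([back(n,p,.018)[:2].round(4).tolist() for p in box])
E
```

```text
scene ((235.046142578125, 333.57733154296875), (15.031222343444824, 35.20602035522461), 2.862405300140381)
  ctr@20mm [ 0.667  -0.2998  0.02  ]
[[0.6815, -0.3408], [0.6231, -0.2802], [0.6509, -0.2565], [0.7081, -0.318]]
scene ((189.07318115234375, 281.6585693359375), (56.222557067871094, 18.428503036499023), 38.65980529785156)
  ctr@20mm [ 0.4879 -0.2882  0.02  ]
[[0.4142, -0.3179], [0.4042, -0.2716], [0.5581, -0.2586], [0.5651, -0.3032]]
side ((276.24554443359375, 325.5912170410156), (20.5303897857666, 73.80155944824219), 74.35775756835938)
  ctr@20mm [ 0.4773 -0.2967  0.02  ]
[[0.4033, -0.2756], [0.5606, -0.2574], [0.5525, -0.314], [0.4039, -0.3282]]
side ((359.7328186035156, 314.4569396972656), (41.6241455078125, 13.393257141113281), 23.198591232299805)
  ctr@20mm [ 0.6532 -0.3102  0.02  ]
[[0.6127, -0.2915], [0.6385, -0.2595], [0.6956, -0.3252], [0.669, -0.3535]]
side ((12.0, 345.0), (24.0, 148.0), 0.0)
  ctr@20mm [-0.0185 -0.2188  0.02  ]
[[0.0016, -0.3769], [-0.1054, 0.0358], [-0.0512, 0.0219], [0.0381, -0.3866]]
```

View pics/a1.png

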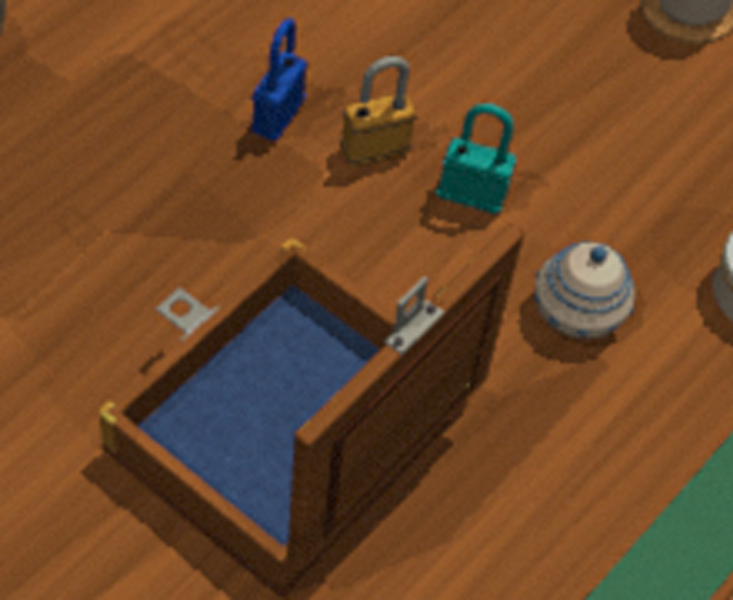

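View pics/b1.png

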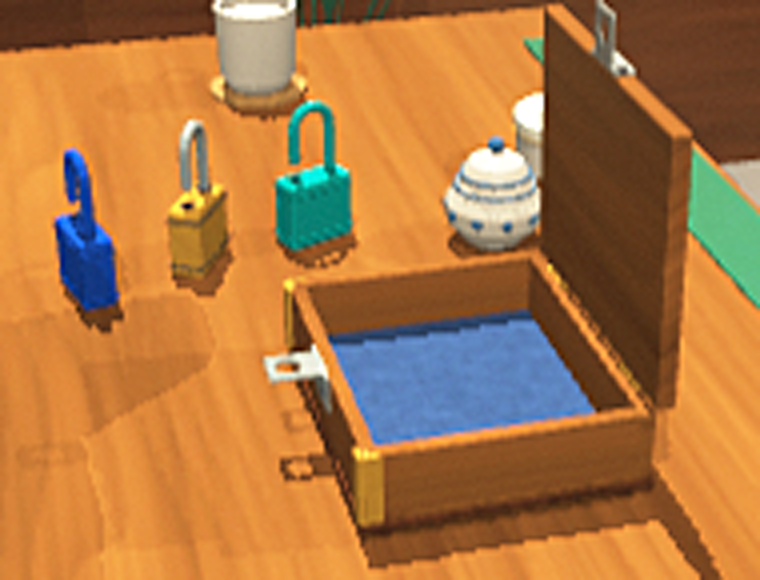

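Both crops confirm that the brass lock at a1 (378,125) is open, standing upright, with its free end on the left at the hole (362,113). The tongue hole is at a1 (180,305) and b1 (288,366).

```bash
python3 - <<'E'
from h import *
s=lambda u,v:("scene",(u/(10/3)+220-.35,v/(10/3)+95-.35))
d=lambda u,v:("side",(u/4+165-.4,v/4+130-.4))
P={"rimFR":(s(110,408),d(367,452),.064),"rimFL":(s(291,245),d(290,283),.064),"rimBR":(None,d(650,408),.064),
"hole":(s(181,305),d(288,366),.064),"tongueedge":(s(168,300),d(265,367),.064),"pl_bow":(s(389,60),d(194,121),.122),"pl_hole":(s(362,113),d(187,206),.058),
"pl_leg":(s(399,104),d(205,190),.058),"lidR":(s(305,438),d(688,132),None),"lidL":(s(520,235),d(555,5),None),"lidRi":(None,d(665,125),None),"jar":(s(598,250),d(496,143),.092)}
for k,(a,b,z) in P.items():
    o=[x for x in(a,b) if x]
    print(k,[back(n,uv,z).round(4)[:2] for n,uv in o] if z else "", tri(o).round(4) if len(o)>1 else "")
E
```

```text
rimFR [array([ 0.4902, -0.062 ]), array([ 0.4908, -0.064 ])] [ 0.4906 -0.0623  0.0634]
rimFL [array([0.4879, 0.1544]), array([0.4855, 0.1573])] [0.4864 0.1557 0.0637]
rimBR [array([ 0.6756, -0.0606])] 
hole [array([0.463 , 0.0469]), array([0.463 , 0.0458])] [0.463  0.0471 0.0634]
tongueedge [array([0.4519, 0.0432]), array([0.4481, 0.0483])] [0.4495 0.045  0.064 ]
pl_bow [array([0.4445, 0.3251]), array([0.4444, 0.3297])] [0.4444 0.3246 0.1235]
pl_hole [array([0.4341, 0.3108]), array([0.4323, 0.3125])] [0.4329 0.3119 0.0575]
pl_leg [array([0.4513, 0.3417]), array([0.4502, 0.3382])] [0.4506 0.3431 0.0559]
lidR  [ 0.6815 -0.0654  0.2548]
lidL  [0.6799 0.1606 0.2523]
lidRi  
jar [array([0.6855, 0.3064]), array([0.6816, 0.2975])] [0.6848 0.3096 0.087 ]
```

The two cameras agree: rim heights come out at 63–64 mm, the hole sits 23 mm in front of the wood, and the shackle legs are 35 mm apart. Next I'll check the neighbouring locks and move above the remote.

```bash
python3 - <<'E'
from h import *
s=lambda u,v:("scene",(u/(10/3)+220-.35,v/(10/3)+95-.35))
d=lambda u,v:("side",(u/4+165-.4,v/4+130-.4))
for k,a,b in(("blue bow",s(287,22),d(73,153)),("blue body",s(283,75),d(85,225)),("turq bow",s(489,105),d(315,104)),("turq body",s(480,155),d(313,178))):
    print(k,tri([a,b]).round(4))
# remote: fit pose by projecting top+bottom corners' convex hull onto mask rects
from scipy.optimize import least_squares
ms={}
for n in("scene","side"):
    im=bot.read_camera(n); m=cv2.morphologyEx((im.max(2)<60).astype(np.uint8),cv2.MORPH_CLOSE,np.ones((7,7)))
    for c in cv2.findContours(m,0,2)[0]:
        if 800<cv2.contourArea(c)<2000: ms[n]=cv2.minAreaRect(c)
def hull(n,p,L=.150,W=.044,H=.02):
    r=R.from_euler('z',p[2]).as_matrix()
    q=[proj(n,[p[0],p[1],0]+r@[sx*L/2,sy*W/2,z]) for sx in(-1,1) for sy in(-1,1) for z in(0,H)]
    return cv2.minAreaRect(np.array(q,np.float32))
def f(p):
    out=[]
    for n in ms:
        h=hull(n,p); out+=list(np.subtract(h[0],ms[n][0]))
        g=lambda r:(lambda b:max([(b[1]-b[0]),(b[2]-b[1])],key=np.linalg.norm))(cv2.boxPoints(r))
        v,w=g(h),g(ms[n]); out.append(40*np.cross(v,w)/np.linalg.norm(v)/np.linalg.norm(w))
    return out
r=least_squares(f,[.482,-.287,.09],diff_step=1e-3); print(ms.keys(),r.x.round(4),np.round(r.fun,2))
p=r.x; st=bot.read_state()
print(tool([p[0]-st["ee_pos"][0],p[1]-st["ee_pos"][1],.12-st["ee_pos"][2]]))
E
```

```text
blue bow [0.3487 0.3014 0.1176]
blue body [0.3521 0.2963 0.0584]
turq bow [0.541  0.3405 0.1239]
turq body [0.5399 0.3469 0.055 ]
dict_keys(['scene', 'side']) [ 0.4812 -0.2871  0.0952] [-0.5  -0.55 -0.08  0.53 -0.22  0.14]
[ 2.01947907 -0.93240661  0.55572521]<stdin>:22: DeprecationWarning: Arrays of 2-dimensional vectors are deprecated. Use arrays of 3-dimensional vectors instead. (deprecated in NumPy 2.0)
```

```bash
python3 -m pendant '[{"claw":1,"x":0.25,"y":-0.12,"z":0.1},{"claw":1,"x":0.5,"y":-0.24,"z":0.2},{"claw":1,"x":0.75,"y":-0.36,"z":0.25},{"claw":1,"x":1,"y":-0.48,"z":0.25}]'; python3 -m pendant '[{"claw":1,"x":0.3,"y":-0.15,"z":0},{"claw":1,"x":0.6,"y":-0.3,"z":0},{"claw":1,"x":0.9,"y":-0.4,"z":0},{"claw":1,"x":1,"y":-0.45,"z":0,"spin":0.25},{"claw":1,"x":1,"y":-0.45,"z":0,"spin":0.25}]'; python3 - <<'E'
from h import *
st=bot.read_state(); im=bot.read_camera("wrist")
cv2.imwrite("pics/w1.png",im)
p=np.array([.4812,-.2871])
print(st["ee_pos"],R.from_quat(st["tcp_rot"]).as_matrix()[:,0],tool([p[0]-st["ee_pos"][0],p[1]-st["ee_pos"][1],0]))
r=R.from_euler('z',.0952).as_matrix()
for c in((1,1),(1,-1),(-1,-1),(-1,1),(0,0)): print(c,proj("wrist",[*p,.02]+r@[.075*c[0],.022*c[1],0],st).round(1))
E
```

```text
[ 0.129844   -0.55999449  0.2309977 ] [9.74167151e-01 2.25828152e-01 9.25837072e-05] [ 2.01952996e+00 -9.32501725e-01  4.50220466e-04]
(1, 1) [ -26. -558.]
(1, -1) [  43.4 -543.9]
(-1, -1) [  56.7 -238.6]
(-1, 1) [  -1.2 -248.5]
(0, 0) [  19.2 -383.5]schema error: expected keys claw, x, y, z, spin
schema error: expected keys claw, x, y, z, spin
```

View pics/w1.png

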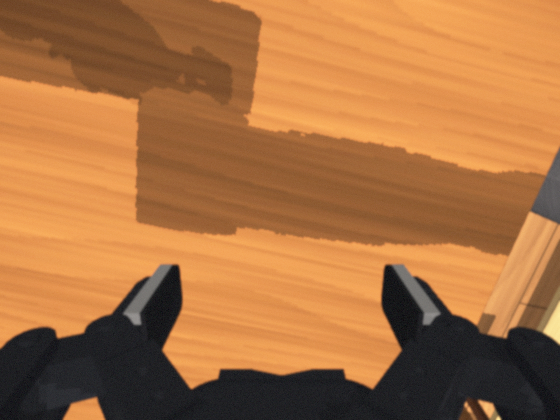

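The wrist view shows only bare table with the fingers at (160,300) and (410,300), because the calls were refused. Every row needs all five keys.

```bash
python3 -m pendant '[{"claw":1,"x":0.25,"y":-0.12,"z":0.1,"spin":0},{"claw":1,"x":0.5,"y":-0.24,"z":0.2,"spin":0},{"claw":1,"x":0.75,"y":-0.36,"z":0.25,"spin":0},{"claw":1,"x":1,"y":-0.48,"z":0.25,"spin":0}]'; python3 -m pendant '[{"claw":1,"x":0.3,"y":-0.15,"z":0,"spin":0},{"claw":1,"x":0.6,"y":-0.3,"z":0,"spin":0},{"claw":1,"x":0.9,"y":-0.4,"z":0,"spin":0},{"claw":1,"x":1,"y":-0.45,"z":0,"spin":0.25},{"claw":1,"x":1,"y":-0.45,"z":0,"spin":0.25}]'; python3 - <<'E'
from h import *
st=bot.read_state(); im=bot.read_camera("wrist")
cv2.imwrite("pics/w2.png",im)
p=np.array([.4812,-.2871])
print(st["ee_pos"],R.from_quat(st["tcp_rot"]).as_matrix()[:,0],tool([p[0]-st["ee_pos"][0],p[1]-st["ee_pos"][1],0]))
r=R.from_euler('z',.0952).as_matrix()
for c in((1,1),(1,-1),(-1,-1),(-1,1),(0,0)): print(c,proj("wrist",[*p,.02]+r@[.075*c[0],.022*c[1],0],st).round(1))
E
```

```text
t: 0.85
ee_pos: [0.3038, -0.4197, 0.1803]
tcp_rot: [0.994, 0.113, -0.0, -0.001]
force: [0.9, -0.8, -0.1]
finger_gap: 0.998
finger_force: 0.0
t: 1.48
ee_pos: [0.4791, -0.287, 0.1812]
tcp_rot: [0.999, 0.051, 0.0, 0.0]
force: [-0.5, 0.6, -0.5]
finger_gap: 0.997
finger_force: 0.0
[ 0.4791332  -0.28700667  0.18115819] [9.94890609e-01 1.00958631e-01 1.74554436e-04] [ 1.02349975e-02  1.50142529e-03 -5.01037232e-06]
(1, 1) [256.6  97.6]
(1, -1) [308.5  97.9]
(-1, -1) [304.2 259.1]
(-1, 1) [259.  258.9]
(0, 0) [282.1 184. ]
```

View pics/w2.png

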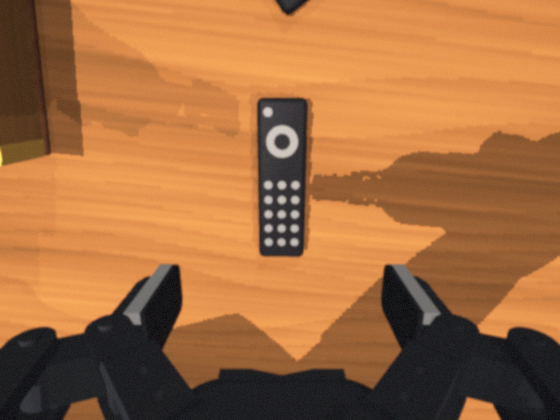

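The remote's corners are at (257,98), (307,98), (303,256) and (259,256), which match my predicted corners to within 3 px. I'll descend and grasp.

```bash
python3 -m pendant '[{"claw":1,"x":0.01,"y":0,"z":0.3,"spin":0},{"claw":1,"x":0.01,"y":0,"z":0.6,"spin":0},{"claw":1,"x":0.01,"y":0,"z":0.85,"spin":0},{"claw":1,"x":0.01,"y":0,"z":0.88,"spin":0},{"claw":0.3,"x":0.01,"y":0,"z":0.88,"spin":0}]' 50; python3 -m pendant '[{"claw":0.2,"x":0,"y":0,"z":0,"spin":0},{"claw":0.2,"x":0,"y":0,"z":0,"spin":0},{"claw":0.2,"x":0,"y":0,"z":0,"spin":0},{"claw":0.2,"x":0,"y":0,"z":0,"spin":0}]'; python3 -c "
from h import *
s=bot.read_state();print(s['ee_pos'],s['finger_gap'],s['finger_force'],s['force'])"
```

```text
t: 2.15
ee_pos: [0.4793, -0.2896, 0.0063]
tcp_rot: [0.999, 0.048, 0.0, 0.0]
force: [0.3, -0.2, -0.1]
finger_gap: 0.818
finger_force: 0.0
t: 2.65
ee_pos: [0.4812, -0.29, 0.0081]
tcp_rot: [0.999, 0.049, 0.002, 0.002]
force: [-0.5, -1.1, 6.1]
finger_gap: 0.496
finger_force: 51.7
[ 0.48118137 -0.2900116   0.0080624 ] 0.49604221554723854 51.68545603752136 [-0.53638303 -1.05542116  6.10421828]
```

Gripped, with a gap of 42 mm for a 44 mm remote. Now I'll lift, then carry and turn.

```bash
python3 -m pendant '[{"claw":0.2,"x":0,"y":0,"z":-0.2,"spin":0},{"claw":0.2,"x":0,"y":0,"z":-0.5,"spin":0},{"claw":0.2,"x":0,"y":0,"z":-0.75,"spin":0},{"claw":0.2,"x":0,"y":0,"z":-0.75,"spin":0}]'; python3 -m pendant '[{"claw":0.2,"x":0.05,"y":-0.2,"z":0,"spin":-0.2},{"claw":0.2,"x":0.1,"y":-0.4,"z":0,"spin":-0.5},{"claw":0.2,"x":0.18,"y":-0.65,"z":0,"spin":-0.8},{"claw":0.2,"x":0.24,"y":-0.9,"z":0,"spin":-1},{"claw":0.2,"x":0.24,"y":-0.93,"z":0,"spin":-1}]';python3 -m pendant '[{"claw":0.2,"x":0,"y":0,"z":0,"spin":-0.3},{"claw":0.2,"x":0,"y":0,"z":0,"spin":-0.6},{"claw":0.2,"x":0,"y":0,"z":0,"spin":-0.9},{"claw":0.2,"x":0,"y":0,"z":0,"spin":-1}]';python3 -c "
from h import *
s=bot.read_state();p=s['ee_pos'];print(p,s['finger_gap'],s['finger_force']);x=R.from_quat(s['tcp_rot']).as_matrix()[:,0];print(np.degrees(np.arctan2(x[1],x[0])),tool([.581-p[0],.049-p[1],0]))"
```

```text
t: 3.15
ee_pos: [0.4824, -0.2907, 0.1616]
tcp_rot: [0.999, 0.049, 0.004, 0.004]
force: [1.0, 0.1, -1.6]
finger_gap: 0.497
finger_force: 51.5
t: 3.78
ee_pos: [0.5087, -0.0956, 0.1548]
tcp_rot: [0.952, 0.308, -0.0, -0.0]
force: [-0.2, -0.4, -1.8]
finger_gap: 0.496
finger_force: 51.5
t: 4.28
ee_pos: [0.5089, -0.0996, 0.1549]
tcp_rot: [0.841, 0.542, -0.0, 0.0]
force: [-0.1, -0.0, -1.9]
finger_gap: 0.49
finger_force: 51.5
[ 0.50887236 -0.09956754  0.15488572] 0.4903674950224602 51.50536358356476
65.5990937224675 [ 8.25471552e-01  2.15445482e-02 -5.23641398e-04]
```

```bash
python3 -m pendant '[{"claw":0.2,"x":0.25,"y":0,"z":0,"spin":-0.3},{"claw":0.2,"x":0.5,"y":0.01,"z":0,"spin":-0.6},{"claw":0.2,"x":0.78,"y":0.02,"z":0,"spin":-0.85},{"claw":0.2,"x":0.825,"y":0.02,"z":0,"spin":-0.85},{"claw":0.2,"x":0.825,"y":0.02,"z":0,"spin":-0.85}]';python3 - <<'E'
from h import *
s=bot.read_state();p=s['ee_pos'];print(p,s['finger_gap'],s['finger_force']);x=R.from_quat(s['tcp_rot']).as_matrix()[:,0];print(np.degrees(np.arctan2(x[1],x[0])),tool([.581-p[0],.049-p[1],0]))
a=bot.read_camera("scene")[95:295,220:460];b=bot.read_camera("side")[90:290,145:385]
cv2.imwrite("pics/c1.png",cv2.resize(np.hstack([a,b]),(800,333),interpolation=cv2.INTER_CUBIC))
E
```

```text
t: 4.9
ee_pos: [0.581, 0.0496, 0.1547]
tcp_rot: [0.701, 0.713, -0.001, -0.0]
force: [-0.7, 0.5, -1.0]
finger_gap: 0.503
finger_force: 51.5
[0.58096282 0.0495621  0.15466483] 0.5030498458608345 51.52775824069977
91.02015853967046 [-2.81336832e-03  1.35851004e-04  1.69967807e-06]
```

View pics/c1.png

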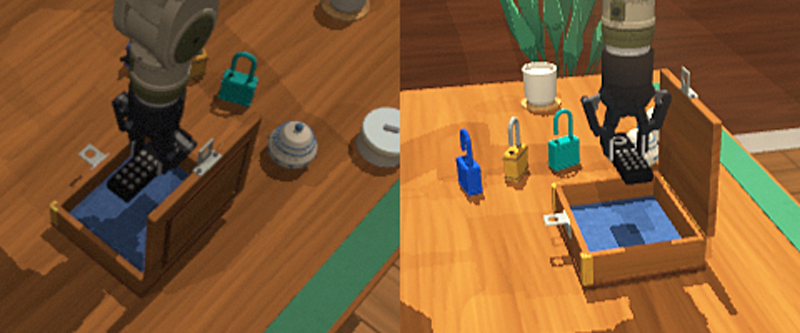

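The remote is held level and parallel to the front, over the chest's middle and clear of the lid. I'll lower it to the floor and release.

```bash
python3 -m pendant '[{"claw":0.2,"x":0,"y":0,"z":0.25,"spin":0},{"claw":0.2,"x":0,"y":0,"z":0.5,"spin":0},{"claw":0.2,"x":0,"y":0,"z":0.6,"spin":0},{"claw":0.2,"x":0,"y":0,"z":0.625,"spin":0},{"claw":0.2,"x":0,"y":0,"z":0.625,"spin":0}]'; python3 -m pendant '[{"claw":0.8,"x":0,"y":0,"z":0,"spin":0},{"claw":0.8,"x":0,"y":0,"z":0,"spin":0},{"claw":0.8,"x":0,"y":0,"z":0,"spin":0},{"claw":0.8,"x":0,"y":0,"z":-0.3,"spin":0},{"claw":0.8,"x":0,"y":0,"z":-0.6,"spin":0}]'
```

```text
t: 5.62
ee_pos: [0.5815, 0.0488, 0.0309]
tcp_rot: [0.701, 0.713, 0.0, 0.0]
force: [0.9, -0.0, -0.1]
finger_gap: 0.497
finger_force: 51.5
t: 6.25
ee_pos: [0.5805, 0.05, 0.1512]
tcp_rot: [0.701, 0.714, -0.001, -0.001]
force: [1.6, 0.7, 0.4]
finger_gap: 0.8
finger_force: 0.0
```

```bash
python3 -m pendant '[{"claw":0,"x":-0.1,"y":0,"z":-0.3,"spin":0},{"claw":0,"x":-0.25,"y":0,"z":-0.6,"spin":0},{"claw":0,"x":-0.25,"y":0,"z":-0.9,"spin":0},{"claw":0,"x":-0.25,"y":0,"z":-0.9,"spin":0}]'; python3 -m pendant '[{"claw":0,"x":0,"y":0.25,"z":0,"spin":0},{"claw":0,"x":0,"y":0.5,"z":0,"spin":0},{"claw":0,"x":0,"y":0.8,"z":0,"spin":0},{"claw":0,"x":0,"y":0.8,"z":0,"spin":0}]'
```

```text
t: 6.75
ee_pos: [0.5842, -0.0008, 0.3365]
tcp_rot: [0.701, 0.713, 0.003, 0.004]
force: [0.3, 0.2, -0.8]
finger_gap: 0.002
finger_force: 0.0
t: 7.25
ee_pos: [0.7444, 0.003, 0.3254]
tcp_rot: [0.7, 0.714, -0.001, -0.002]
force: [1.1, -0.8, -1.1]
finger_gap: -0.001
finger_force: 0.0
```

```bash
python3 -m pendant '[{"claw":0,"x":0,"y":0,"z":0.25,"spin":0},{"claw":0,"x":0,"y":0,"z":0.5,"spin":0},{"claw":0,"x":0,"y":0,"z":0.5,"spin":0}]'; python3 -m pendant '[{"claw":0,"x":0,"y":-0.15,"z":0,"spin":0},{"claw":0,"x":0,"y":-0.3,"z":0,"spin":0},{"claw":0,"x":0,"y":-0.4,"z":0.02,"spin":0},{"claw":0,"x":0,"y":-0.5,"z":0.04,"spin":0},{"claw":0,"x":0,"y":-0.6,"z":0.08,"spin":0}]';  python3 -c "
from h import *
cv2.imwrite('pics/d1.png',np.hstack([bot.read_camera('scene')[95:295,220:460],bot.read_camera('side')[60:260,145:385]]))"
```

```text
t: 7.62
ee_pos: [0.7371, 0.0037, 0.2219]
tcp_rot: [0.7, 0.714, -0.005, -0.006]
force: [-0.8, -0.6, -0.3]
finger_gap: 0.001
finger_force: 0.0
t: 8.25
ee_pos: [0.6253, 0.0004, 0.2197]
tcp_rot: [0.7, 0.714, 0.003, 0.004]
force: [1.5, 0.2, 3.1]
finger_gap: 0.001
finger_force: 1.2
```

View pics/d1.png

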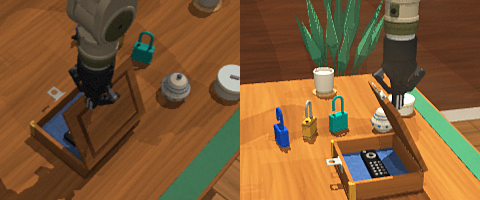

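The lid is about 60° open and following the fingers, and the remote lies in the chest. I'll continue along the arc.

```bash
python3 -m pendant '[{"claw":0,"x":0,"y":-0.1,"z":0.07,"spin":0},{"claw":0,"x":0,"y":-0.2,"z":0.15,"spin":0},{"claw":0,"x":0,"y":-0.28,"z":0.23,"spin":0},{"claw":0,"x":0,"y":-0.35,"z":0.33,"spin":0},{"claw":0,"x":0,"y":-0.4,"z":0.44,"spin":0}]'; python3 -m pendant '[{"claw":0,"x":0,"y":-0.03,"z":0.08,"spin":0},{"claw":0,"x":0,"y":-0.05,"z":0.15,"spin":0},{"claw":0,"x":0,"y":-0.05,"z":0.2,"spin":0},{"claw":0,"x":0,"y":-0.05,"z":0.22,"spin":0}]'
```

```text
t: 8.98
ee_pos: [0.5451, -0.0013, 0.129]
tcp_rot: [0.701, 0.714, 0.002, 0.002]
force: [1.0, 0.5, 1.2]
finger_gap: -0.002
finger_force: 0.7
t: 9.48
ee_pos: [0.5329, -0.0012, 0.0822]
tcp_rot: [0.701, 0.714, 0.0, 0.0]
force: [-1.1, -0.1, 1.0]
finger_gap: -0.002
finger_force: 0.5
```

```bash
python3 -m pendant '[{"claw":0,"x":0,"y":0,"z":0.01,"spin":0},{"claw":0,"x":0,"y":0,"z":0.02,"spin":0},{"claw":0,"x":0,"y":0,"z":0.03,"spin":0},{"claw":0,"x":0,"y":0,"z":0.03,"spin":0}]'; python3 -m pendant '[{"claw":0,"x":0,"y":0,"z":0.01,"spin":0},{"claw":0,"x":0,"y":0,"z":0.02,"spin":0},{"claw":0,"x":0,"y":0,"z":0.02,"spin":0}]'
```

```text
t: 9.98
ee_pos: [0.5325, -0.0012, 0.078]
tcp_rot: [0.701, 0.714, 0.0, 0.001]
force: [-3.3, 0.3, 11.1]
finger_gap: 0.002
finger_force: 5.5
t: 10.35
ee_pos: [0.5327, -0.0012, 0.0777]
tcp_rot: [0.701, 0.714, 0.001, 0.002]
force: [-13.0, 1.2, 38.0]
finger_gap: -0.002
finger_force: 19.2
```

The lid is shut: the tip stopped at 77.7 mm against the expected 78 mm, with force building. I'll retreat and head for the brass padlock.

```bash
python3 -m pendant '[{"claw":0,"x":0,"y":0,"z":-0.3,"spin":0},{"claw":0.4,"x":0.1,"y":-0.05,"z":-0.6,"spin":-0.2},{"claw":0.75,"x":0.35,"y":-0.1,"z":-0.75,"spin":-0.5},{"claw":0.75,"x":0.6,"y":-0.15,"z":-0.75,"spin":-0.8},{"claw":0.75,"x":0.8,"y":-0.2,"z":-0.75,"spin":-1}]'; python3 -m pendant '[{"claw":0.75,"x":0,"y":0,"z":0,"spin":0},{"claw":0.75,"x":0,"y":0,"z":0,"spin":0}]'; python3 - <<'E'
from h import *
s=bot.read_state();p=s['ee_pos'];x=R.from_quat(s['tcp_rot']).as_matrix()[:,0];print(p,np.degrees(np.arctan2(x[1],x[0])),tool([.443-p[0],.326-p[1],0]))
print(bot.get_calibration("wrist")["T_tool_cam"])
E
```

```text
t: 10.98
ee_pos: [0.4892, 0.16, 0.2233]
tcp_rot: [0.49, 0.872, 0.001, 0.001]
force: [-0.0, -0.5, 0.1]
finger_gap: 0.75
finger_force: 0.0
t: 11.22
ee_pos: [0.4893, 0.1581, 0.2223]
tcp_rot: [0.492, 0.871, -0.0, 0.0]
force: [-0.2, -0.1, -0.9]
finger_gap: 0.751
finger_force: 0.0
[0.48929763 0.15813755 0.2222941 ] 121.0426972301983 [ 8.38481638e-01  2.34478623e-01 -3.26776615e-04]
[[-5.44356460e-04 -9.57308485e-01 -2.89067759e-01  7.37958160e-02]
 [ 9.99999851e-01 -5.07903759e-04 -2.01114790e-04  2.33063669e-04]
 [ 4.57102935e-05 -2.89067825e-01  9.57308618e-01 -1.42229566e-01]
 [ 0.00000000e+00  0.00000000e+00  0.00000000e+00  1.00000000e+00]]
```

```bash
python3 -m pendant '[{"claw":0.75,"x":0.25,"y":0.07,"z":0,"spin":-0.3},{"claw":0.75,"x":0.5,"y":0.14,"z":0,"spin":-0.6},{"claw":0.75,"x":0.75,"y":0.21,"z":0,"spin":-0.93},{"claw":0.75,"x":0.84,"y":0.235,"z":0,"spin":-0.93},{"claw":0.75,"x":0.84,"y":0.235,"z":0,"spin":-0.93}]'; python3 - <<'E'
from h import *
s=bot.read_state();im=bot.read_camera("wrist")
p=s['ee_pos'];x=R.from_quat(s['tcp_rot']).as_matrix()[:,0];print(p,np.degrees(np.arctan2(x[1],x[0])),tool([.443-p[0],.326-p[1],0]))
for k,q in dict(bow=[.4435,.3258,.122],toe=[.4342,.311,.071],leg=[.4518,.3405,.058],ctr=[.443,.326,.058]).items(): print(k,proj("wrist",q,s).round(1))
print(proj("wrist",p,s))
c=im[60:330,130:430]; cv2.imwrite("pics/w3.png",cv2.resize(c,None,fx=2,fy=2,interpolation=cv2.INTER_CUBIC)); cv2.imwrite("w3raw.bin.png",im)
E
```

```text
t: 11.85
ee_pos: [0.4431, 0.3263, 0.222]
tcp_rot: [0.268, 0.963, -0.0, 0.0]
force: [-0.2, -0.7, -0.8]
finger_gap: 0.751
finger_force: 0.0
[0.44306317 0.32633566 0.22196023] 148.88697209629808 [-5.98071045e-04 -1.59963613e-03  1.60703821e-06]
bow [280.9 206.4]
toe [261.2 189.2]
leg [299.3 185.5]
ctr [280.9 185.5]
[281.01441442 268.75449213]
```

View pics/w3.png

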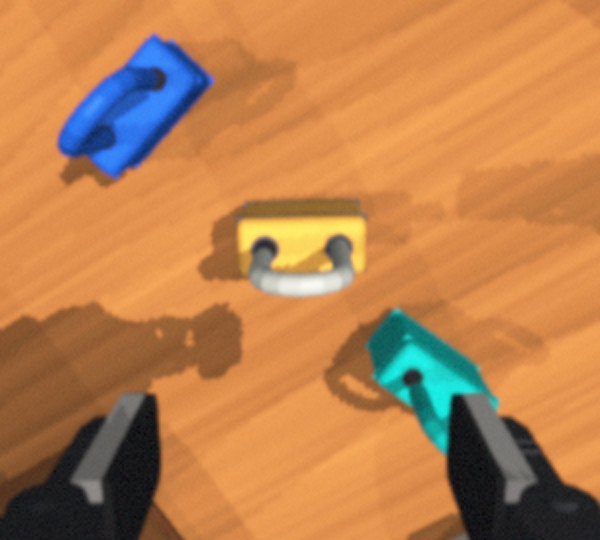

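In the enlarged view, the brass lock lies square to the fingers: body edges at x=239 and 364, holes at (264,248) and (339,247), bow at (302,283). It sits about 2.5 mm further along tool +x than I estimated. The turquoise lock clears the right finger. I'll grasp across the legs.

```bash
python3 -m pendant '[{"claw":0.75,"x":0.013,"y":0,"z":0.25,"spin":0},{"claw":0.75,"x":0.013,"y":0,"z":0.5,"spin":0},{"claw":0.75,"x":0.013,"y":0,"z":0.7,"spin":0},{"claw":0.75,"x":0.013,"y":0,"z":0.725,"spin":0},{"claw":0.75,"x":0.013,"y":0,"z":0.725,"spin":0}]' 60; python3 -m pendant '[{"claw":0.3,"x":0,"y":0,"z":0,"spin":0},{"claw":0.3,"x":0,"y":0,"z":0,"spin":0},{"claw":0.3,"x":0,"y":0,"z":0,"spin":0}]'
```

```text
t: 12.52
ee_pos: [0.4416, 0.3269, 0.0782]
tcp_rot: [0.269, 0.963, 0.0, 0.0]
force: [0.6, 0.3, 0.1]
finger_gap: 0.745
finger_force: 0.0
t: 12.9
ee_pos: [0.4417, 0.3281, 0.0786]
tcp_rot: [0.268, 0.964, 0.001, 0.001]
force: [0.6, -1.4, 2.6]
finger_gap: 0.484
finger_force: 60.1
```

```bash
python3 -m pendant '[{"claw":0.3,"x":0,"y":0,"z":-0.1,"spin":0},{"claw":0.3,"x":0,"y":0,"z":-0.2,"spin":0},{"claw":0.3,"x":0,"y":0,"z":-0.2,"spin":0}]'; python3 -m pendant '[{"claw":0.3,"x":-0.1,"y":-0.14,"z":0,"spin":-0.2},{"claw":0.3,"x":-0.24,"y":-0.32,"z":0,"spin":-0.5},{"claw":0.3,"x":-0.4,"y":-0.54,"z":0,"spin":-0.8},{"claw":0.3,"x":-0.54,"y":-0.72,"z":0,"spin":-1},{"claw":0.3,"x":-0.587,"y":-0.779,"z":0,"spin":-1}]'; python3 -m pendant '[{"claw":0.3,"x":0,"y":0,"z":0,"spin":-0.07},{"claw":0.3,"x":0,"y":0,"z":0,"spin":-0.07}]'; python3 - <<'E'
from h import *
s=bot.read_state()
p=s['ee_pos'];x=R.from_quat(s['tcp_rot']).as_matrix()[:,0];print(p,np.degrees(np.arctan2(x[1],x[0])),s['force'],s['finger_gap'],tool([.462-p[0],.134-p[1],0]))
# bodies' yellow blobs, predicted vs seen
dz=p[2]-.0786
for n in("scene","side"):
    im=bot.read_camera(n); cv2.imwrite(f"raw_{n}.png",im)
    h=cv2.cvtColor(im,cv2.COLOR_BGR2HSV); m=cv2.inRange(h,(18,130,90),(34,255,255))
    _,_,st,ce=cv2.connectedComponentsWithStats(m)
    print(n,[(st[i].tolist(),ce[i].round(1).tolist()) for i in range(1,len(st)) if st[i][4]>25])
    print(proj(n,[p[0]+.001,p[1],.029+dz]))
    q=[proj(n,[p[0]+.001+a,p[1]+b,.029+dz+c]) for a in(-.014,.014) for b in(-.03,.03) for c in(-.029,.029)]
    print("pred bbox",np.min(q,0).round(1),np.max(q,0).round(1))
E
```

```text
t: 13.28
ee_pos: [0.441, 0.3282, 0.1179]
tcp_rot: [0.267, 0.964, 0.001, 0.001]
force: [0.1, 0.4, -5.2]
finger_gap: 0.474
finger_force: 65.5
t: 13.9
ee_pos: [0.4598, 0.1315, 0.1158]
tcp_rot: [0.01, 1.0, -0.0, -0.001]
force: [-0.1, -0.1, -4.8]
finger_gap: 0.474
finger_force: 65.3
t: 14.15
ee_pos: [0.4604, 0.1344, 0.1167]
tcp_rot: [-0.01, 1.0, 0.0, -0.0]
force: [-0.2, 0.5, -6.0]
finger_gap: 0.472
finger_force: 65.3
[0.46039505 0.13442835 0.11671972] -178.90409657514545 [-0.22062102  0.45494327 -5.95653525] 0.4722473419966865 [-7.98232375e-03 -2.29485678e-03 -8.74680878e-06]
scene [([348, 212, 10, 10, 34], [352.4, 216.5]), ([313, 247, 10, 11, 35], [317.6, 252.2])]
[295.17333005 166.39185965]
pred bbox [284.1 151. ] [306.6 181.6]
side [([86, 0, 33, 147, 585], [102.1, 73.3]), ([223, 192, 15, 24, 186], [230.3, 205.3]), ([400, 214, 98, 21, 779], [445.3, 223.5]), ([462, 225, 53, 20, 553], [488.6, 234.7]), ([412, 233, 61, 21, 688], [442.2, 242.3]), ([460, 240, 70, 16, 258], [491.6, 247.6]), ([254, 243, 7, 18, 96], [256.8, 251.9]), ([429, 251, 32, 10, 153], [444.2, 255.4]), ([469, 253, 44, 9, 111], [489.2, 256.8]), ([485, 257, 48, 10, 83], [508.0, 261.7]), ([436, 259, 32, 8, 102], [451.6, 262.4]), ([498, 258, 62, 30, 1144], [533.0, 273.0]), ([450, 269, 68, 30, 1033], [484.1, 283.9]), ([474, 293, 70, 14, 349], [505.2, 298.4]), ([515, 298, 22, 7, 34], [526.9, 301.2]), ([512, 305, 22, 7, 63], [522.2, 308.1]), ([489, 310, 22, 9, 42], [500.0, 312.6]), ([531, 319, 29, 20, 305], [547.6, 328.2]), ([503, 326, 39, 25, 364], [522.6, 337.3]), ([526, 348, 28, 12, 99], [538.4, 353.3]), ([535, 361, 25, 18, 181], [549.5, 370.4]), ([553, 380, 7, 8, 32], [557.1, 382.6])]
[230.12266915 204.18757604]
pred bbox [222.9 189.7] [237.4 219. ]
```

The lock hangs true: the side-view centroid is (230,205) against a predicted (230,204). I'll lower it to just above the table, then slide it in sideways.

```bash
python3 -m pendant '[{"claw":0.3,"x":-0.013,"y":0,"z":0.09,"spin":0},{"claw":0.3,"x":-0.013,"y":0,"z":0.16,"spin":0},{"claw":0.3,"x":-0.013,"y":0,"z":0.184,"spin":0},{"claw":0.3,"x":-0.013,"y":0,"z":0.184,"spin":0}]';python3 -m pendant '[{"claw":0.3,"x":0,"y":-0.06,"z":0,"spin":0},{"claw":0.3,"x":0,"y":-0.12,"z":0,"spin":0},{"claw":0.3,"x":0,"y":-0.16,"z":0,"spin":0},{"claw":0.3,"x":0,"y":-0.16,"z":0,"spin":0}]'; python3 -c "
from h import *
s=bot.read_state();p=s['ee_pos'];print(p,s['force'],tool([.463-p[0],.0637-p[1],.0798-p[2]]))"
```

```text
t: 14.75
ee_pos: [0.4632, 0.134, 0.0807]
tcp_rot: [-0.009, 1.0, 0.0, -0.0]
force: [-0.8, -1.5, -5.5]
finger_gap: 0.476
finger_force: 65.2
t: 15.25
ee_pos: [0.4641, 0.1007, 0.0806]
tcp_rot: [-0.008, 1.0, -0.0, 0.0]
force: [-0.2, 0.2, -6.0]
finger_gap: 0.474
finger_force: 65.3
[0.46414885 0.10073325 0.08055275] [-0.1533737   0.20053893 -6.03269501] [ 0.00879898 -0.1850458   0.00378603]
```

```bash
python3 -m pendant '[{"claw":0.3,"x":0.004,"y":-0.03,"z":0.004,"spin":0},{"claw":0.3,"x":0.004,"y":-0.08,"z":0.004,"spin":0},{"claw":0.3,"x":0.004,"y":-0.13,"z":0.004,"spin":0},{"claw":0.3,"x":0.004,"y":-0.18,"z":0.004,"spin":0},{"claw":0.3,"x":0.004,"y":-0.185,"z":0.004,"spin":0}]'; python3 - <<'E'
from h import *
s=bot.read_state();p=s['ee_pos'];print(p,s['force'],s['ft_torque'])
a=bot.read_camera('scene')[130:250,250:390];b=bot.read_camera('side')[140:260,180:320]
cv2.imwrite('pics/e1.png',cv2.resize(np.hstack([a,b]),None,fx=2.85,fy=2.85,interpolation=cv2.INTER_CUBIC))
for n,o in(('scene',(250,130)),('side',(320-280+0,140))):
    for k,q in dict(hole=[.4635,.0467,.0665],leg=[.4635,.0807,.08],bow=[.4635,.0637,.122]).items():
        u=proj(n,q); off=(250,130) if n=='scene' else (180-140,140); print(n,k,((u-off)*2.85).round())
E
```

```text
t: 15.88
ee_pos: [0.4643, 0.0641, 0.08]
tcp_rot: [-0.009, 1.0, 0.0, 0.0]
force: [0.3, 5.0, 2.5]
finger_gap: 0.476
finger_force: 65.7
[0.46430479 0.06408135 0.08003651] [0.26790078 4.99154858 2.49491555] [ 1.36017347  0.01945437 -0.03379073]
scene hole [ 68. 159.]
scene leg [ 93. 130.]
scene bow [ 81. 114.]
side hole [561. 228.]
side leg [553. 198.]
side bow [555. 167.]
```

View pics/e1.png

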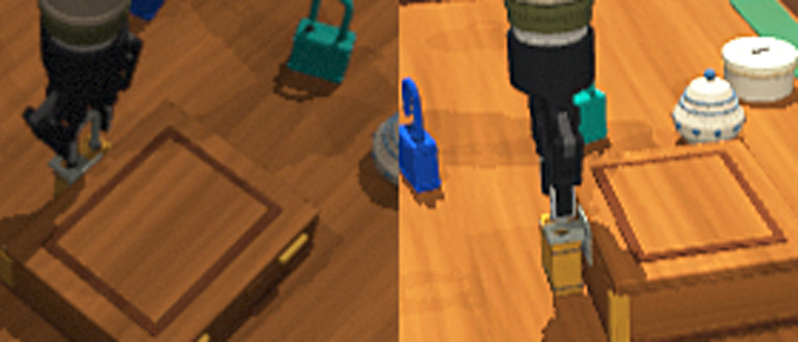

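The lock's shackle now straddles the tongue (right view, about (565,235)), and the lid looks shut. There is light contact of 5 N in y and about 8 N in z, so I'll back off a little and probe for where it begins.

```bash
P="import sys
from h import *
s=bot.read_state();print(s['ee_pos'].round(4),s['force'].round(1),s['ft_torque'].round(2),s['finger_gap'])"; python3 -m pendant '[{"claw":0.3,"x":0,"y":0.02,"z":0,"spin":0},{"claw":0.3,"x":0,"y":0.02,"z":0,"spin":0}]'>/dev/null; python3 -c "$P";  python3 -m pendant '[{"claw":0.3,"x":0,"y":0.03,"z":0,"spin":0},{"claw":0.3,"x":0,"y":0.03,"z":0,"spin":0}]'>/dev/null; python3 -c "$P"; python3 - <<'E'
from h import *
# brass body upright? and position, from its yellow mask
s=bot.read_state();p=s['ee_pos']; dz=p[2]-.0786
for n in("scene","side"):
    im=bot.read_camera(n);m=cv2.inRange(cv2.cvtColor(im,cv2.COLOR_BGR2HSV),(16,120,60),(34,255,255))
    u=proj(n,[p[0],p[1],.029+dz]).astype(int); w=np.zeros_like(m); w[u[1]-30:u[1]+30,u[0]-22:u[0]+22]=1
    c=max(cv2.findContours(m*w,0,2)[0],key=cv2.contourArea); print(n,u,cv2.boundingRect(c),cv2.minAreaRect(c))
    q=[proj(n,[p[0]+a,p[1]+b,.029+dz+c]) for a in(-.014,.014) for b in(-.03,.03) for c in(-.029,.029)]
    print("pred bbox",np.min(q,0).round(1),np.max(q,0).round(1))
E
```

```text
[0.4641 0.0677 0.0798] [ 1.2 -4.5  2.1] [-1.18 -0.13  0.02] 0.47778054713480445
[0.4638 0.0745 0.0797] [ 1.2 -3.8  2.1] [-0.92 -0.11 -0.02] 0.47584489229509286
scene [281 187] (279, 174, 13, 12) ((283.7500305175781, 180.25001525878906), (8.485280990600586, 12.020814895629883), 45.0)
pred bbox [269.9 172.1] [292.2 202.2]
side [235 226] (229, 213, 14, 29) ((235.5, 227.0), (28.0, 13.0), 90.0)
pred bbox [228.  211.1] [242.9 241.8]
```

The y force reverses with direction while z stays constant, so this is only the base sliding on the table and nothing is blocking it. I'll slide back in, slightly lifted, and release.

```bash
P="
from h import *
s=bot.read_state();print(s['ee_pos'].round(4),s['force'].round(1),s['ft_torque'].round(2),s['finger_gap'])"; python3 -m pendant '[{"claw":0.3,"x":0,"y":-0.025,"z":-0.004,"spin":0},{"claw":0.3,"x":0,"y":-0.052,"z":-0.004,"spin":0},{"claw":0.3,"x":0,"y":-0.052,"z":-0.004,"spin":0}]'>/dev/null; python3 -c "$P";  python3 -m pendant '[{"claw":0.3,"x":0,"y":0,"z":0.003,"spin":0},{"claw":0.55,"x":0,"y":0,"z":0.003,"spin":0},{"claw":0.75,"x":0,"y":0,"z":0.003,"spin":0},{"claw":0.75,"x":0,"y":0,"z":0,"spin":0}]' ; python3 - <<'E'
from h import *
s=bot.read_state();p=s['ee_pos']
for n in("scene","side"):
    im=bot.read_camera(n);m=cv2.inRange(cv2.cvtColor(im,cv2.COLOR_BGR2HSV),(16,120,60),(34,255,255))
    c0=[.464,.0637,.029]
    u=proj(n,c0).astype(int); w=np.zeros_like(m); w[u[1]-30:u[1]+30,u[0]-22:u[0]+22]=1
    c=max(cv2.findContours(m*w,0,2)[0],key=cv2.contourArea); print(n,cv2.boundingRect(c))
    q=[proj(n,np.add(c0,[a,b,c])) for a in(-.014,.014) for b in(-.03,.03) for c in(-.029,.029)]
    print("pred bbox",np.min(q,0).round(1),np.max(q,0).round(1))
E
```

```text
[0.4634 0.0646 0.0802] [-0.6  3.3  1.4] [1.2  0.08 0.02] 0.47577354313500914
t: 17.45
ee_pos: [0.4638, 0.064, 0.0804]
tcp_rot: [-0.009, 1.0, -0.0, -0.0]
force: [0.7, -0.3, -0.1]
finger_gap: 0.751
finger_force: 0.0
scene (276, 177, 13, 9)
pred bbox [267.2 174.6] [289.6 204.8]
side (229, 215, 15, 29)
pred bbox [228.7 213.4] [243.8 244.4]
```

```bash
python3 -m pendant '[{"claw":0.75,"x":0,"y":0,"z":-0.2,"spin":0},{"claw":0.75,"x":0,"y":0,"z":-0.4,"spin":0},{"claw":0,"x":0,"y":0,"z":-0.4,"spin":0},{"claw":0,"x":0,"y":0,"z":-0.4,"spin":0},{"claw":0,"x":0,"y":0,"z":-0.4,"spin":0}]';  python3 -m pendant '[{"claw":0,"x":0,"y":0,"z":0.1,"spin":0},{"claw":0,"x":0,"y":0,"z":0.17,"spin":0},{"claw":0,"x":0,"y":0,"z":0.19,"spin":0},{"claw":0,"x":0,"y":0,"z":0.205,"spin":0},{"claw":0,"x":0,"y":0,"z":0.215,"spin":0}]'
```

```text
t: 18.18
ee_pos: [0.4629, 0.0643, 0.1592]
tcp_rot: [-0.009, 1.0, -0.0, -0.001]
force: [-0.8, 0.9, -0.6]
finger_gap: 0.107
finger_force: 0.0
t: 18.8
ee_pos: [0.4642, 0.0643, 0.1178]
tcp_rot: [-0.009, 1.0, -0.0, 0.0]
force: [0.9, -0.4, 3.0]
finger_gap: 0.002
finger_force: 1.4
```

```bash
python3 -m pendant '[{"claw":0,"x":0,"y":0,"z":0.015,"spin":0},{"claw":0,"x":0,"y":0,"z":0.015,"spin":0}]'; python3 -m pendant '[{"claw":0,"x":0,"y":0,"z":0.015,"spin":0},{"claw":0,"x":0,"y":0,"z":0.015,"spin":0}]'
```

```text
t: 19.05
ee_pos: [0.4639, 0.0643, 0.1146]
tcp_rot: [-0.009, 1.0, -0.0, 0.0]
force: [-0.6, 0.4, 2.3]
finger_gap: -0.003
finger_force: 1.5
t: 19.3
ee_pos: [0.4637, 0.0643, 0.1113]
tcp_rot: [-0.009, 1.0, -0.0, -0.0]
force: [-0.6, 0.2, 3.2]
finger_gap: 0.0
finger_force: 1.7
```

It is pressed 11 mm at only the spring force, so the toe is through both holes. I'll keep pressing to the click.

```bash
python3 -m pendant '[{"claw":0,"x":0,"y":0,"z":0.02,"spin":0},{"claw":0,"x":0,"y":0,"z":0.035,"spin":0},{"claw":0,"x":0,"y":0,"z":0.045,"spin":0},{"claw":0,"x":0,"y":0,"z":0.055,"spin":0},{"claw":0,"x":0,"y":0,"z":0.06,"spin":0}]'; python3 -m pendant '[{"claw":0,"x":0,"y":0,"z":0.01,"spin":0},{"claw":0,"x":0,"y":0,"z":0.01,"spin":0}]'
```

```text
t: 19.92
ee_pos: [0.464, 0.0643, 0.0995]
tcp_rot: [-0.009, 1.0, 0.0, 0.0]
force: [-0.9, -0.4, 4.5]
finger_gap: -0.002
finger_force: 2.2
t: 20.18
ee_pos: [0.4647, 0.0643, 0.0982]
tcp_rot: [-0.009, 1.0, -0.0, 0.001]
force: [-2.1, 1.2, 9.4]
finger_gap: -0.002
finger_force: 4.9
```

```bash
python3 -m pendant '[{"claw":0,"x":0,"y":0,"z":0.01,"spin":0},{"claw":0,"x":0,"y":0,"z":0.01,"spin":0}]'; python3 -m pendant '[{"claw":0,"x":0,"y":0,"z":-0.05,"spin":0},{"claw":0,"x":0,"y":0,"z":-0.2,"spin":0},{"claw":0,"x":0,"y":0,"z":-0.25,"spin":0},{"claw":0,"x":0,"y":0,"z":-0.25,"spin":0}]'; python3 -m pendant '[{"claw":0,"x":0,"y":0,"z":0.1,"spin":0},{"claw":0,"x":0,"y":0,"z":0.15,"spin":0},{"claw":0,"x":0,"y":0,"z":0.185,"spin":0},{"claw":0,"x":0,"y":0,"z":0.2,"spin":0},{"claw":0,"x":0,"y":0,"z":0.2,"spin":0}]'
```

```text
t: 20.42
ee_pos: [0.466, 0.0643, 0.098]
tcp_rot: [-0.009, 1.0, -0.0, 0.003]
force: [-3.4, 0.3, 22.7]
finger_gap: 0.003
finger_force: 10.6
t: 20.92
ee_pos: [0.4643, 0.0642, 0.1455]
tcp_rot: [-0.009, 1.0, -0.0, 0.0]
force: [0.1, 0.5, -0.1]
finger_gap: -0.004
finger_force: 0.0
t: 21.55
ee_pos: [0.4639, 0.0643, 0.1054]
tcp_rot: [-0.009, 1.0, -0.0, -0.0]
force: [0.3, 1.0, 0.4]
finger_gap: 0.002
finger_force: 0.0
```

At 105 mm the tip touches nothing, where the open bow would have pushed back (it starts at 122 mm), so the shackle is latched. I'll retreat and compare the scene numerically before handing in.

```bash
python3 -m pendant '[{"claw":0.2,"x":0,"y":0,"z":-0.25,"spin":0},{"claw":0.2,"x":0.2,"y":0,"z":-0.5,"spin":0},{"claw":0.2,"x":0.4,"y":0,"z":-0.7,"spin":0},{"claw":0.2,"x":0.4,"y":0,"z":-0.7,"spin":0}]'; python3 - <<'E'
from h import *
im=bot.read_camera("scene"); m=cv2.morphologyEx((im.max(2)<60).astype(np.uint8),cv2.MORPH_CLOSE,np.ones((7,7)))
print([cv2.minAreaRect(c) for c in cv2.findContours(m,0,2)[0] if 350<cv2.contourArea(c)<700 and cv2.boundingRect(c)[1]>250])
old=cv2.resize(cv2.imread("pics/scene0.png"),(560,420),interpolation=cv2.INTER_AREA)
print("jar diff",cv2.absdiff(im,old)[165:198,380:412].mean())
t=old[163:200,378:414]; r=cv2.matchTemplate(im[150:215,365:430],t,cv2.TM_CCOEFF_NORMED); print(cv2.minMaxLoc(r))
print(bot.read_state()["force"],bot.close_job())
E
```

```text
t: 22.05
ee_pos: [0.3838, 0.0629, 0.2493]
tcp_rot: [-0.009, 1.0, -0.0, 0.003]
force: [1.3, 0.3, -0.4]
finger_gap: 0.199
finger_force: 0.0
[((235.07691955566406, 333.6153564453125), (15.087844848632812, 35.278934478759766), 3.1798300743103027)]
jar diff 3.1786616161616164
(-0.24294131994247437, 0.9967340230941772, (29, 0), (13, 13))
the job is handed in; nothing more can be done
[-0.42354071  0.01272834 -1.52176063] None
```

The job is handed in at about 22 s: the long remote is in the chest with the lid shut, and the brass padlock is pressed through both eye plates, with its shackle staying down. The short remote and the jar haven't moved in the camera view; no verdict was returned.

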